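# Seat the filter cartridge with its lug at the mark

### The arm

A 7-joint arm with a two-finger parallel gripper is mounted at the origin on a cart in front of the work surface, level with it; the furniture and walls round the work are solid. World frame = base frame: x ahead of the robot, y to its left, z up, the work surface at z = 0. Lengths are in m, angles in rad, forces in N, time in s.
With the tool pointing down it reaches from about 0.425 to 0.875 m from the base axis. Payload 4.7 kg.
Tool frame: the origin (TCP) lies on the centre line of the jaws, within the pads' length; the fingertips stand 25 mm ahead of it and the grasp point (between the pads) lies 6 mm ahead of it; z points along the fingers, y is the line along which they close (so a half turn about z gives the same grasp; the last joint's range is limited). The gripper opens to 85 mm and grips with 20 to 120 N. Pads are 22 mm wide; open, the fingers measure 114 mm over their backs; the gripper's body (76 mm by 85 mm) begins 54 mm behind the grasp point. The pads swing forward as they close: fully open they stand 13 mm farther back than shut.
Start: joints at [1.173, 0.321, -0.07, 1.45, 0.023, 1.371, -0.057], TCP at [0.26, -0.596, 0.256] pointing down, gripper open.
Joint ranges: [-2.86, 2.86], [-0.3, 2.09], [-1.38, 1.24], [0.06, 2.45], [-1.56, 4.7], [0.09, 2.05], [-2.69, 2.69]. Speed limits (rad/s): [2.57, 2.57, 3.14, 3.14, 3.14, 3.14, 3.14].

### API

Orientations are given as a unit quaternion [w, x, y, z].
In Python, from workcell import robot gives the robot as it stands.
- The arm moves only by the tool arm_command, never from a script. Its argument "moves" is a list of rows, each a list of 2 entries, a list of its own where there are three numbers: the shift along the tool's x, y, z in mm, then the turn, a rotation vector about the tool's x, y, z in degrees. A call has 1 to 5 rows; each row shifts and turns the commanded pose from where the row before left it, along the tool's axes as they then stand; what a row does not reach is not made up. A row lasts 1/8 s, in which the tool goes at most 62.5 mm and 10.7 degrees, less where a joint would pass 70% of its speed; a pose out of reach is approached as far as the arm can. A call is refused whole if a number of a shift passes 62.5 or a number of a turn 10.7, either way. A call with a gripper value outside its range is refused whole. "jaw" is the closure in counts, from 0 (fully open) to 255 (shut), set as the call begins (left out, the last holds). The fingers move at their own pace and stop on an object; "grip_force" is the grip in N (left out, the last holds). Time passes only in rows, so rows that do not move let the fingers close. It gives the time, the measured TCP pose, the force, the opening and the grip force at its end, in the units of the state.
- robot.observe(): the state, without advancing time (a new reading comes with each control period).
- robot.grab_frame(name): name is "side" or "top" or "wrist"; returns a dict with "frame" (384x512x3 uint8, blue, green, red), "fx", "fy", "cx", "cy" (pixels), "R" (3x3) and "t" (3): a world point X has camera coordinates R X + t; the wrist camera has in their place "tool_from_camera" (4x4, takes a point from camera to tool coordinates, whose origin is the TCP and whose axes are the flange's). Camera axes: x right, y down, z forward; pixel columns grow to the right and rows downward; lengths in m; the calibration is good to about 2 mm. A picture is of the moment at which its call begins: read the wrist's pose just before it. There is no depth.
- robot.close_job(): hands the job in; it is judged then, once.
The state is a dict: "time_s": time; "qpos": joint angles; "qd": joint speeds; "joint_efforts": joint torques, N m; "position": TCP position; "tool_rot": TCP orientation; "contact_force": force on the tool from outside, world axes, zero at the start; "wrist_torque": the same for the moment, N m; "grip_width": opening from 0.0 (shut) to 1.0 (fully open); "gripper_force": force on a finger pad.
Only numpy, scipy, OpenCV 4.12 (cv2) and the standard library are available. Lean on these libraries where they do the work, as an engineer would, in place of code of your own. Each camera call takes 0.05 s, during which the arm holds its last target. There are 200 camera calls.

### The job

Put the water filter cartridge that has the side lug into the round cup of the filter seat: fully down and upright, turned so that its lug points the same way as the raised index rib on the outside of the cup. Let go of it, and leave the taller plain cartridge where it stands.

Things in the scene. Friction and masses are not known exactly. Their poses are not given: they have to be found in the camera images.
- lug_cartridge: loose filter cartridge to seat, about 0.16 kg, upright on the worktop: round light-grey body, 50 mm diameter (foot chamfered to 40), darker grey cap, 80 mm high to the cap's top. On the cap a flat upright grip fin, 12 mm thick (y), 44 long (x), from 80 to 110 mm height, centred on the axis. A grey lug juts from one side, along its -x. Origin: centre of the underside; z up.
- lug (a point): the outer end of the cartridge's lug: 42 mm from the cartridge's axis along its -x, 63 mm above its underside. The lug is 12 mm wide, 26 mm high (50 to 76 mm above the underside) and juts 17 mm out of the body.
- filter_seat: seat fixed to the worktop: steel flange 104 mm square, 6 thick, with four screws; on it a round grey open cup, 72 mm outside, 60 inside diameter, rim 30 mm and inner floor 8 mm above the worktop. The mark: a dark upright rib, 8 mm wide, 30 high, on the cup's outside at the seat's -x, its outer end 54 mm from the axis. Origin: on the cup's axis at worktop height; z up.
- plain_cartridge: a bystander: a taller loose cartridge of the same light grey, 50 mm in diameter, 105 mm high plus a round grey knob of 28 mm diameter and 22 mm height on top, with neither fin nor lug. Origin: centre of the underside; z up.
Mind the look-alikes: they are no part of the job. Leave any blue or orange look-alike of the lug_cartridge alone.

How it is judged:
By the outcome, as a careful person would: the job done as asked, in the order asked, and still so for the second after the job is handed in, with the robot touching nothing.
It also fails if it takes over 38 s, if anything falls off the work surface, if the arm or the gripper's body presses on something with over 40 N, if the wrist force passes 120 N, or if a joint passes its speed limit or range.

## Working session

There is one attempt and no reset: what is moved stays moved. The work goes in short steps, Python scripts to look and compute and a tool call to move; the robot and the scene stay as the last step left them, time stands still between calls to the robot, and variables do not carry over. Pictures are saved under pics/ and viewed, at most 10 in all, crops included, and the job is handed in when it is done.

Besides the shell and the picture viewer there is one more tool, called after "Request:" by a JSON object that holds its "op" and its "data", one argument or row to a line. arm_command: Moves the arm, as the interface text tells. Its arguments: {"type":"object","properties":{"moves":{"type":"array"},"jaw":{"type":"number"},"grip_force":{"type":"number"}},"required":["moves"]}

```bash
mkdir -p pics
python3 - <<'E'
from workcell import robot
import cv2,numpy as np,pickle
s=robot.observe();print({k:np.round(s[k],3) for k in('time_s','position','tool_rot','grip_width','contact_force')})
d={n:robot.grab_frame(n) for n in('top','side')}
pickle.dump(d,open('f0.pkl','wb'))
for n in d:
    cv2.imwrite(f'pics/{n}0.png',d[n]['frame']);c=d[n];print(n,c['fx'],c['cx'],c['cy'],np.round(c['R'],3),c['t'])
E
```

```text
{'time_s': np.float64(0.0), 'position': array([ 0.26 , -0.595,  0.255]), 'tool_rot': array([-0.001,  0.979,  0.204, -0.   ]), 'grip_width': np.float64(0.997), 'contact_force': array([ 0.611, -0.203, -0.217])}
top 367.9005901592096 258.6415907310678 194.75665971621655 [[-0.027 -0.999  0.029]
 [-0.991  0.023 -0.129]
 [ 0.129 -0.033 -0.991]] [-0.09024954  0.49703863  0.8563885 ]
side 459.689821825681 255.321666747312 188.5168853752642 [[ 0.999 -0.048 -0.014]
 [-0.033 -0.423 -0.905]
 [ 0.037  0.905 -0.424]] [-0.46564128  0.0316442   1.24297232]
```

View pics/top0.png

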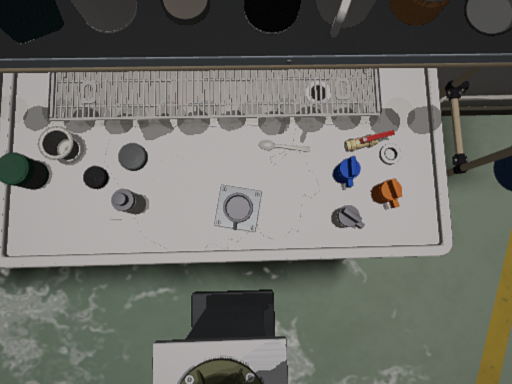

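View pics/side0.png

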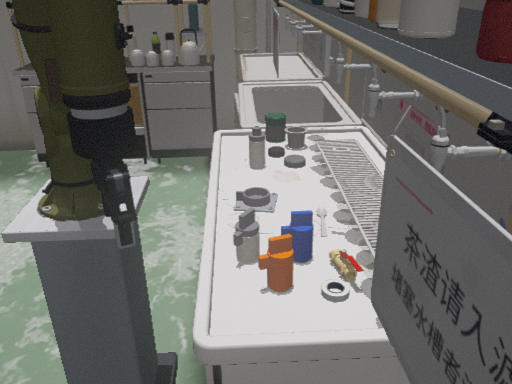

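Candidates for the lug cartridge in the top picture are grey with a fin at (348,217), blue at (348,172), orange at (389,192) and the tall plain one with a knob at (125,200). The grey finned one fits the description, and the seat is at (238,208). I'll check both in a close crop.

Run:
```python
import cv2,numpy as np,pickle
d=pickle.load(open('f0.pkl','rb'))
t=d['top']['frame'];s=d['side']['frame']
r=lambda im,x,y,w,h:cv2.resize(im[y:y+h,x:x+w],(400,300),interpolation=cv2.INTER_CUBIC)
cv2.imwrite('pics/crop1.png',np.vstack([np.hstack([r(t,315,187,80,60),r(t,198,178,80,60)]),np.hstack([r(s,205,203,80,60),r(s,217,170,80,60)])]))
```

```text
(no output)
```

View pics/crop1.png

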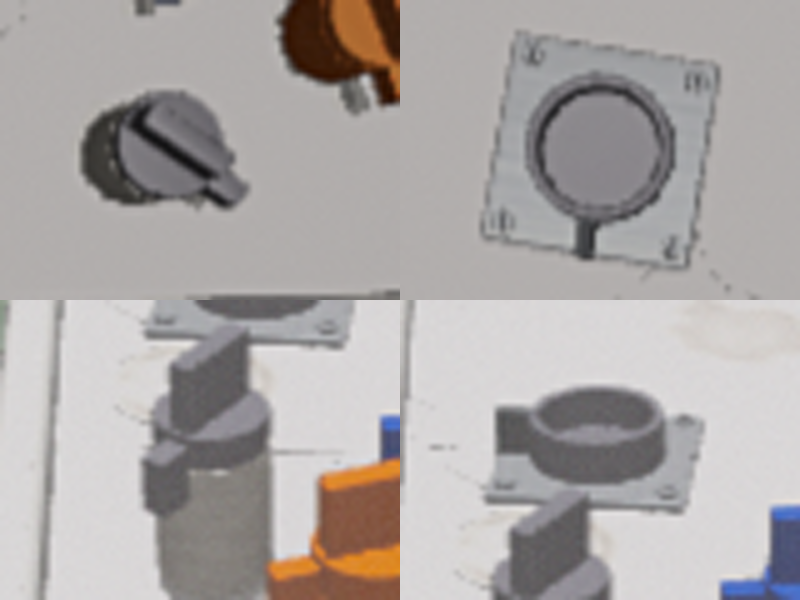

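The crop confirms it: the grey cartridge with fin and lug has its cap at top pixel (349,215.6) and its lug end near (363,226). The cup is centred at about (238,207.4) with its rib end near (235,229).

```bash
cat > h.py <<'E'
import numpy as np,cv2,pickle
from scipy.spatial.transform import Rotation as Ro
def ray(c,p,z):
    d=c['R'].T@np.array([(p[0]-c['cx'])/c['fx'],(p[1]-c['cy'])/c['fy'],1]);o=-c['R'].T@c['t']
    return o+d*(z-o[2])/d[2]
def proj(c,X):
    q=np.atleast_2d(X)@c['R'].T+c['t'];return q[:,:2]/q[:,2:]*[c['fx'],c['fy']]+[c['cx'],c['cy']]
def tq(s): # wxyz
    q=s['tool_rot'];return Ro.from_quat([q[1],q[2],q[3],q[0]]).as_matrix()
def wristcam(s,c):
    T=np.eye(4);T[:3,:3]=tq(s);T[:3,3]=s['position'];T=np.linalg.inv(T@np.array(c['tool_from_camera']))
    return dict(c,R=T[:3,:3],t=T[:3,3])
E
python3 - <<'E'
from h import *
d=pickle.load(open('f0.pkl','rb'));c=d['top'];s=d['side']
print('top cam',-c['R'].T@c['t'])
T=lambda x,y:(x/5+315-.4,y/5+187-.4)
S=lambda x,y:((x-400)/5+198-.4,y/5+178-.4)
a=ray(c,T(171,143),.08);l=ray(c,T(240,192),.076);v=l-a
print('cart',a,'lug dir',np.degrees(np.arctan2(v[1],v[0])),np.hypot(*v[:2]))
f1=ray(c,T(150,103),.11);f2=ray(c,T(228,163),.11);print('fin',f1,f2,(f1+f2)/2,np.degrees(np.arctan2(*(f2-f1)[1::-1])))
k=[ray(c,S(*p),.006) for p in((515,32),(720,67),(688,268),(482,237))]
print('seat',np.mean(k,0),ray(c,S(600,147),.03))
for i in range(4):
    e=k[(i+1)%4]-k[i];print(np.degrees(np.arctan2(e[1],e[0])),np.hypot(*e[:2]))
r=ray(c,S(586,256),.03)-ray(c,S(600,147),.03);print('rib',np.degrees(np.arctan2(r[1],r[0])),np.hypot(*r[:2]))
from workcell import robot
R=tq(robot.observe());print(R.round(3))
E
```

```text
top cam [ 0.38013039 -0.07372262  0.91578355]
cart [ 0.43652506 -0.30664303  0.08      ] lug dir -125.9970594661717 0.039210247930293554
fin [ 0.45245848 -0.2899584   0.11      ] [ 0.425032   -0.32312446  0.11      ] [ 0.43874524 -0.30654143  0.11      ] -129.58884364891907
seat [ 0.46715756 -0.05132842  0.006     ] [ 0.46645611 -0.05126585  0.03      ]
-101.10321019789461 0.10385941126354674
169.42624699584792 0.10128091581769762
79.97680959725537 0.10249205095498864
-9.814672721655734 0.10323454732780794
rib 171.58305909375406 0.05283590923566487
[[ 0.916  0.4   -0.001]
 [ 0.4   -0.916  0.002]
 [-0.    -0.002 -1.   ]]
```

Request:
{"op": "arm_command", "data": {
  "moves": [
    [[46,-32,0],[0,0,0]],
    [[46,-32,0],[0,0,0]],
    [[46,-32,0],[0,0,0]],
    [[46,-32,0],[0,0,0]],
    [[46,-32,0],[0,0,0]]
  ],
  "jaw": 120
}}

```text
time_s: 0.72
position: [0.4075, -0.3552, 0.256]
tool_rot: [-0.0, 0.979, 0.204, -0.0]
contact_force: [-0.1, -0.5, 0.1]
grip_width: 0.529
gripper_force: 0.0
```

Request:
{"op": "arm_command", "data": {
  "moves": [
    [[0,0,0],[0,0,-9.5]],
    [[0,0,0],[0,0,-9.5]],
    [[0,0,0],[0,0,-9.4]],
    [[0,0,0],[0,0,0]]
  ]
}}

```text
time_s: 1.23
position: [0.4067, -0.3568, 0.2559]
tool_rot: [-0.0, 0.899, 0.438, -0.0]
contact_force: [1.1, -0.1, 0.5]
grip_width: 0.531
gripper_force: 0.0
```

```bash
cat > look.py <<'E'
from h import *;import sys
from workcell import robot
s=robot.observe();c=robot.grab_frame('wrist');c=wristcam(s,c)
pickle.dump((s,c),open('w.pkl','wb'));cv2.imwrite(f'pics/{sys.argv[1]}.png',c['frame'])
R=tq(s);print('t',s['time_s'],'p',np.round(s['position'],4),'x yaw',np.degrees(np.arctan2(R[1,0],R[0,0])),R.round(3)[2],'grip',s['grip_width'],'F',np.round(s['contact_force'],1),'q',np.round(s['qpos'],2))
def go(x,y):return (R.T@(np.array([x,y,s['position'][2]])-s['position'])*1e3).round(1)
print('to cart',go(.4375,-.3065),proj(c,[[.4375,-.3065,.08],[.4375,-.3065,.11]]))
E
python3 look.py w1
```

```text
t 1.225 p [ 0.4067 -0.3568  0.2559] x yaw 51.89578866860352 [ 0.    -0.001 -1.   ] grip 0.5308876158295942 F [ 1.1 -0.1  0.5] q [ 0.92  0.1  -0.27  1.72  0.03  1.33 -0.02]
to cart [58.6 -6.8  0. ] [[251.31729956 118.28370946]
 [250.4871837  120.42797553]]
```

View pics/w1.png

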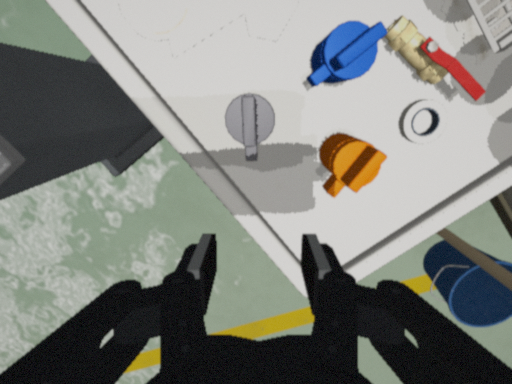

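The grey finned cartridge has its cap at (250,118), matching the prediction of (251,118). Its fin is almost vertical in the image, with the lug end near (251,158). I'll fit its pose from a crop.

Run:
```python
from h import *
s,c=pickle.load(open('w.pkl','rb'))
im=c['frame'][85:169,200:312].copy();k=7
im=cv2.resize(im,None,fx=k,fy=k,interpolation=cv2.INTER_CUBIC)
def dr(P,col):
    p=((proj(c,P)-[200,85]+.5)*k).astype(np.int32);cv2.polylines(im,[p],True,col,1)
o=np.array([.4375,-.3065,0]);y=np.radians(52);M=Ro.from_euler('z',y).as_matrix()
A=np.linspace(0,6.28,60)
dr(o+np.c_[.025*np.cos(A),.025*np.sin(A),A*0+.08],(0,255,0))
dr(o+np.array([[.022,.006,.11],[.022,-.006,.11],[-.022,-.006,.11],[-.022,.006,.11]])@M.T,(0,0,255))
dr(o+np.array([[-.025,.006,.076],[-.025,-.006,.076],[-.042,-.006,.076],[-.042,.006,.076]])@M.T,(255,0,0))
cv2.imwrite('pics/c2.png',im)
```

```text
(no output)
```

View pics/c2.png

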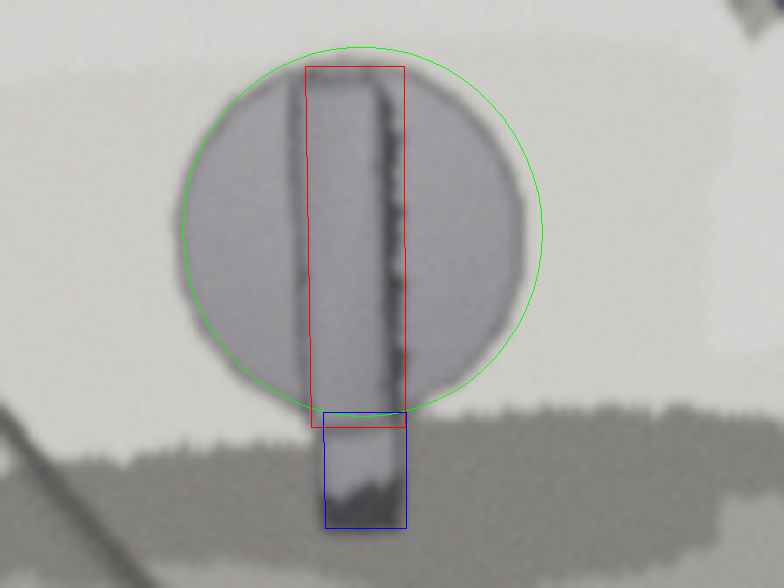

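Against the overlay (yaw 52°), the fin is turned about 2° further counter-clockwise. Its centre lies about 1.3 mm to the image left and 0.6 mm down. I'll correct for this and go down to above the fin.

Request:
{"op": "arm_command", "data": {
  "moves": [
    [[0,0,0],[0,0,-2]],
    [[29,-3,0],[0,0,0]],
    [[29,-3,0],[0,0,0]],
    [[0,0,50],[0,0,0]],
    [[0,0,45],[0,0,0]]
  ]
}}

```text
time_s: 1.9
position: [0.4365, -0.3063, 0.1605]
tool_rot: [0.001, 0.891, 0.454, 0.0]
contact_force: [0.7, 0.6, 0.6]
grip_width: 0.53
gripper_force: 0.0
```

Request:
{"op": "arm_command", "data": {
  "moves": [
    [[0,0,0],[0,0,0]],
    [[0,0,0],[0,0,0]]
  ]
}}

```text
time_s: 2.15
position: [0.437, -0.3072, 0.163]
tool_rot: [0.001, 0.891, 0.454, 0.001]
contact_force: [0.8, -0.2, 0.1]
grip_width: 0.525
gripper_force: 0.0
```

```bash
python3 look.py w2
```

```text
t 2.15 p [ 0.437  -0.3072  0.163 ] x yaw 53.97549471073942 [ 0.     0.002 -1.   ] grip 0.5250301633838446 F [ 0.8 -0.2  0.1] q [ 0.86  0.16 -0.32  1.85  0.06  1.14 -0.11]
to cart [0.8 0.  0. ] [[257.80072935 207.59536262]
 [257.79452056 224.39552998]]
```

View pics/w2.png

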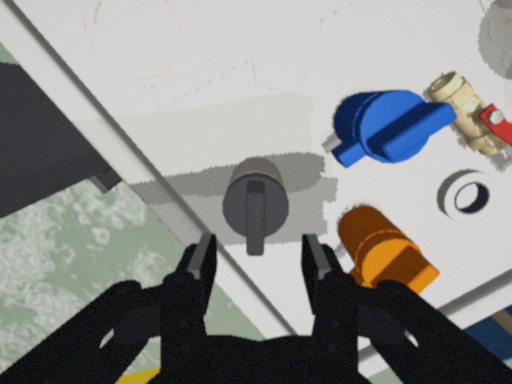

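The fin lies centred between the fingers at about (256,205) and is aligned with them, while orange is well to the right. I'll descend and grip.

Request:
{"op": "arm_command", "data": {
  "moves": [
    [[0,-0.5,27],[0,0,0]],
    [[0,0,26],[0,0,0]],
    [[0,0,0],[0,0,0]]
  ]
}}

```text
time_s: 2.58
position: [0.4355, -0.3063, 0.1086]
tool_rot: [-0.0, 0.891, 0.454, -0.0]
contact_force: [0.2, 0.4, -0.2]
grip_width: 0.531
gripper_force: 0.0
```

Request:
{"op": "arm_command", "data": {
  "moves": [
    [[0,0,0],[0,0,0]],
    [[0,0,0],[0,0,0]],
    [[0,0,0],[0,0,0]],
    [[0,0,0],[0,0,0]],
    [[0,0,0],[0,0,0]]
  ],
  "jaw": 255,
  "grip_force": 50
}}

```text
time_s: 3.2
position: [0.4368, -0.307, 0.1101]
tool_rot: [0.002, 0.891, 0.454, 0.001]
contact_force: [0.1, 0.6, 6.6]
grip_width: 0.131
gripper_force: 52.4
```

Request:
{"op": "arm_command", "data": {
  "moves": [
    [[0,0,-20],[0,0,0]],
    [[0,0,-40],[0,0,0]],
    [[0,0,-40],[0,0,0]],
    [[0,0,0],[0,0,10]],
    [[0,0,0],[0,0,10]]
  ]
}}

```text
time_s: 3.82
position: [0.4355, -0.3062, 0.2087]
tool_rot: [0.0, 0.957, 0.29, -0.0]
contact_force: [-0.1, -0.0, -2.5]
grip_width: 0.134
gripper_force: 51.3
```

Request:
{"op": "arm_command", "data": {
  "moves": [
    [[0,0,0],[0,0,10]],
    [[0,0,0],[0,0,10]],
    [[0,0,0],[0,0,10]],
    [[0,0,0],[0,0,10]],
    [[0,0,0],[0,0,4.5]]
  ]
}}

```text
time_s: 4.45
position: [0.4353, -0.306, 0.2079]
tool_rot: [-0.0, 0.996, -0.093, -0.001]
contact_force: [-0.5, -0.5, -2.7]
grip_width: 0.127
gripper_force: 51.3
```

```bash
sed -i 's/^print(.to cart.*/print("to seat",go(.467,-.0513),proj(c,[[.467,-.0513,.03]]))/' look.py; python3 look.py w3
```

```text
t 4.45 p [ 0.4353 -0.306   0.2079] x yaw -10.690577601577422 [-0.001 -0.    -1.   ] grip 0.12738767904628187 F [-0.5 -0.5 -2.7] q [ 0.81  0.11 -0.26  1.8   0.03  1.23 -1.22]
to seat [-1.610e+01 -2.561e+02  1.000e-01] [[ 16.23592214 191.01539154]]
```

Request:
{"op": "arm_command", "data": {
  "moves": [
    [[-3,-50,0],[0,0,0]],
    [[-3,-50,0],[0,0,0]],
    [[-3,-50,0],[0,0,0]],
    [[0,0,0],[0,0,0]],
    [[0,0,0],[0,0,0]]
  ]
}}

```text
time_s: 5.12
position: [0.4539, -0.1576, 0.2082]
tool_rot: [0.0, 0.996, -0.091, -0.0]
contact_force: [-0.3, -0.2, -3.3]
grip_width: 0.127
gripper_force: 51.3
```

```bash
python3 look.py w4
python3 - <<'E'
from h import *
s,c=pickle.load(open('w.pkl','rb'))
im0=c['frame'];x0,y0=[int(v) for v in proj(c,[[.467,-.0513,.03]])[0]];x0=max(x0-70,0);y0=max(y0-60,0);k=5
im=cv2.resize(im0[y0:y0+120,x0:x0+150],None,fx=k,fy=k,interpolation=cv2.INTER_CUBIC);print(x0,y0)
def dr(P,col):
    p=((proj(c,P)-[x0,y0]+.5)*k).astype(np.int32);cv2.polylines(im,[p],True,col,1)
o=np.array([.467,-.0513,0]);M=Ro.from_euler('z',-10.5,degrees=True).as_matrix()
A=np.linspace(0,6.28,60)
for r,col in((.036,(0,255,0)),(.03,(0,255,0))):dr(o+np.c_[r*np.cos(A),r*np.sin(A),A*0+.03],col)
b=.052;dr(o+np.array([[b,b,.006],[-b,b,.006],[-b,-b,.006],[b,-b,.006]])@M.T,(0,0,255))
dr(o+np.array([[-.036,.004,.03],[-.036,-.004,.03],[-.054,-.004,.03],[-.054,.004,.03]])@M.T,(255,0,0))
cv2.imwrite('pics/c4.png',im)
E
```

```text
t 5.125 p [ 0.4539 -0.1576  0.2082] x yaw -10.455171472792138 [-0.     0.001 -1.   ] grip 0.1272594476524366 F [-0.3 -0.2 -3.3] q [ 0.67  0.01 -0.39  1.91  0.    1.22 -1.48]
to seat [-6.400e+00 -1.069e+02 -1.000e-01] [[156.13086256 182.3388193 ]]
86 122
```

View pics/c4.png

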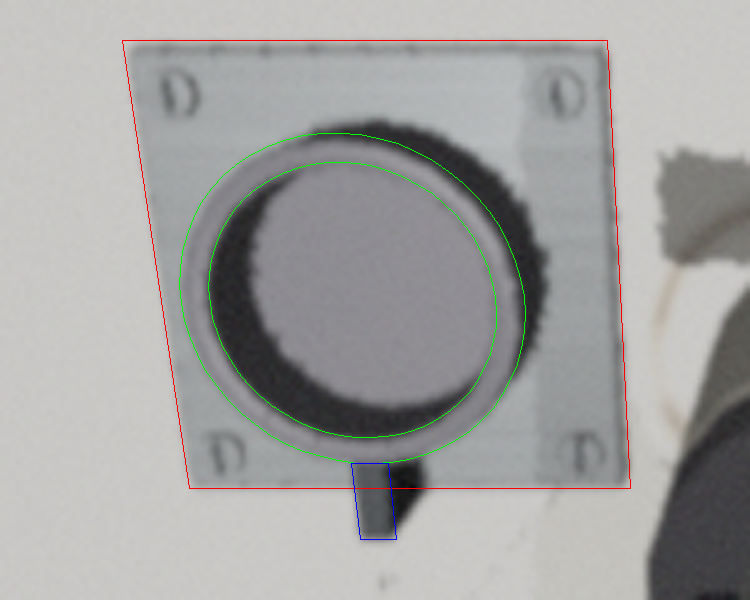

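The seat model drawn at (0.467, -0.0513), yaw -10.5°, falls on the cup rim, flange and rib to within about 1 mm (cup centre about pixel (156,182)). I'll move over the cup.

Request:
{"op": "arm_command", "data": {
  "moves": [
    [[-3,-54,0],[0,0,0]],
    [[-3.4,-53,0],[0,0,0]],
    [[0,0,0],[0,0,0]],
    [[0,0,0],[0,0,0]]
  ]
}}

```text
time_s: 5.68
position: [0.4673, -0.0525, 0.2082]
tool_rot: [0.0, 0.996, -0.092, -0.0]
contact_force: [0.2, 0.2, -2.2]
grip_width: 0.13
gripper_force: 51.3
```

```bash
python3 look.py w5
python3 - <<'E'
from workcell import robot
import cv2,numpy as np
f=[robot.grab_frame('side')['frame'],robot.grab_frame('top')['frame']]
cv2.imwrite('pics/c5.png',np.hstack([cv2.resize(a,(400,400),interpolation=cv2.INTER_CUBIC) for a in(f[0][110:230,200:320],f[1][150:270,180:300])]))
E
```

```text
t 5.675 p [ 0.4673 -0.0525  0.2082] x yaw -10.597166507018695 [-0.     0.001 -1.   ] grip 0.13015649735792661 F [ 0.2  0.2 -2.2] q [ 0.56 -0.01 -0.5   1.93 -0.01  1.22 -1.69]
to seat [-0.5 -1.1 -0. ] [[257.03166784 176.93852422]]
```

View pics/c5.png

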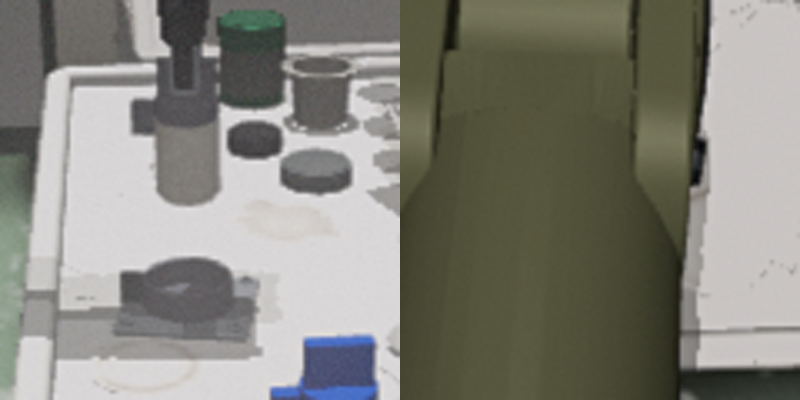

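In the side view the cartridge hangs upright at crop (188,150) above the cup at (190,285), with its lug on the same side as the rib. I'll lower it.

Request:
{"op": "arm_command", "data": {
  "moves": [
    [[-0.5,-1,30],[0,0,0]],
    [[0,0,25],[0,0,0]],
    [[0,0,12],[0,0,0]],
    [[0,0,8],[0,0,0]],
    [[0,0,0],[0,0,0]]
  ]
}}

```text
time_s: 6.45
position: [0.4672, -0.05, 0.1333]
tool_rot: [-0.0, 0.996, -0.092, -0.0]
contact_force: [1.1, 0.6, -3.0]
grip_width: 0.127
gripper_force: 51.1
```

Request:
{"op": "arm_command", "data": {
  "moves": [
    [[0,0,6],[0,0,0]],
    [[0,0,4],[0,0,0]],
    [[0,0,3],[0,0,0]],
    [[0,0,0],[0,0,0]]
  ]
}}

```text
time_s: 6.95
position: [0.467, -0.0496, 0.1201]
tool_rot: [0.0, 0.996, -0.091, -0.0]
contact_force: [0.0, -0.2, -1.7]
grip_width: 0.129
gripper_force: 51.2
```

Request:
{"op": "arm_command", "data": {
  "moves": [
    [[0,1.3,1],[0,0,0]],
    [[0,0,1],[0,0,0]],
    [[0,0,0],[0,0,0]]
  ]
}}

```text
time_s: 7.32
position: [0.4669, -0.051, 0.1183]
tool_rot: [0.0, 0.996, -0.092, 0.0]
contact_force: [-0.2, 0.4, -1.3]
grip_width: 0.127
gripper_force: 51.4
```

```bash
python3 look.py w6
```

```text
t 7.325 p [ 0.4669 -0.051   0.1183] x yaw -10.50831863708378 [ 0.  0. -1.] grip 0.12668752433200975 F [-0.2  0.4 -1.3] q [ 0.54  0.09 -0.51  2.03  0.05  1.04 -1.74]
to seat [0.2 0.3 0. ] [[258.40336574 206.54571881]]
```

Not yet in contact, so I'll lower it a little more.

Request:
{"op": "arm_command", "data": {
  "moves": [
    [[0,0,0.8],[0,0,0]],
    [[0,0,0.7],[0,0,0]],
    [[0,0,0],[0,0,0]]
  ]
}}

```text
time_s: 7.75
position: [0.4673, -0.0508, 0.1181]
tool_rot: [0.0, 0.996, -0.091, 0.0]
contact_force: [-3.2, 0.8, 6.8]
grip_width: 0.126
gripper_force: 52.8
```

On the floor. Now I'll release and retreat.

Request:
{"op": "arm_command", "data": {
  "moves": [
    [[0,0,0],[0,0,0]],
    [[0,0,0],[0,0,0]],
    [[0,0,0],[0,0,0]],
    [[0,0,0],[0,0,0]]
  ],
  "jaw": 120
}}

```text
time_s: 8.25
position: [0.4668, -0.051, 0.1167]
tool_rot: [0.0, 0.996, -0.092, -0.0]
contact_force: [-0.1, -1.1, -0.7]
grip_width: 0.532
gripper_force: 0.0
```

Request:
{"op": "arm_command", "data": {
  "moves": [
    [[0,0,-20],[0,0,0]],
    [[0,0,-40],[0,0,0]],
    [[0,0,-50],[0,0,0]],
    [[0,60,0],[0,0,0]],
    [[0,60,0],[0,0,0]]
  ]
}}

```text
time_s: 8.88
position: [0.4453, -0.1701, 0.2279]
tool_rot: [0.001, 0.996, -0.09, 0.001]
contact_force: [0.8, -0.9, -0.6]
grip_width: 0.527
gripper_force: 0.0
```

Request:
{"op": "arm_command", "data": {
  "moves": [
    [[0,40,0],[0,0,0]],
    [[0,0,0],[0,0,0]],
    [[0,0,0],[0,0,0]]
  ]
}}

```text
time_s: 9.25
position: [0.4379, -0.2075, 0.2267]
tool_rot: [-0.0, 0.996, -0.091, -0.0]
contact_force: [0.5, -0.1, -0.2]
grip_width: 0.529
gripper_force: 0.0
```

```bash
python3 look.py w7
python3 - <<'E'
from h import *
from workcell import robot
s,w=pickle.load(open('w.pkl','rb'))
o=np.array([.467,-.0513,0]);M=Ro.from_euler('z',-10.5,degrees=True).as_matrix();A=np.linspace(0,6.28,60)
out=[]
for c in(robot.grab_frame('side'),w):
    x0,y0=(proj(c,o+[0,0,.06])[0]-50).astype(int);x0=max(x0,0);y0=max(y0,0);k=4
    if c is w:k=3;
    n=400//k
    im=cv2.resize(c['frame'][y0:y0+n,x0:x0+n],(n*k,n*k),interpolation=cv2.INTER_CUBIC)
    im=cv2.copyMakeBorder(im,0,400-im.shape[0],0,400-im.shape[1],0)
    def dr(P,col):
        cv2.polylines(im,[((proj(c,P)-[x0,y0]+.5)*k).astype(np.int32)],True,col,1)
    dr(o+np.c_[.025*np.cos(A),.025*np.sin(A),A*0+.088],(0,255,0))
    dr(o+np.array([[.022,.006,.118],[.022,-.006,.118],[-.022,-.006,.118],[-.022,.006,.118]])@M.T,(0,0,255))
    dr(o+np.array([[-.042,.006,.084],[-.042,-.006,.084],[-.042,-.006,.058],[-.042,.006,.058]])@M.T,(255,0,0))
    out.append(im)
cv2.imwrite('pics/c7.png',np.hstack(out))
E
```

```text
t 9.25 p [ 0.4379 -0.2075  0.2267] x yaw -10.476959117877204 [-0.    -0.001 -1.   ] grip 0.5293358019066262 F [ 0.5 -0.1 -0.2] q [ 0.72  0.   -0.33  1.88 -0.    1.26 -1.36]
to seat [ 2.000e-01 -1.588e+02  1.000e-01] [[114.34247892 171.96455218]]
```

View pics/c7.png

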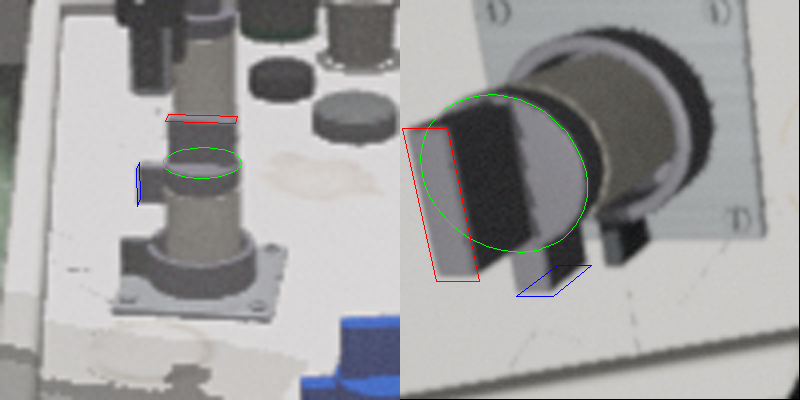

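The seated-pose overlay matches both views: cap in side crop at (203,165), fin and lug within about 1 mm, and lug above the rib. The cartridge is down, upright and free of the gripper, so I'll hand in.

```bash
python3 -c "
from workcell import robot
print(robot.close_job())"
```

```text
the job is handed in; nothing more can be done
None
```

The lug cartridge is seated in the cup, fully down and upright, with its lug in line with the rib and the gripper clear of it; the plain cartridge was not touched, and I handed the job in at about 9.3 s (no verdict was returned).

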